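Lock the service-port plug of an elemental analyser

ROBOT

A 6-joint arm with a two-finger parallel gripper is mounted at the origin on the work surface. World frame = base frame: x ahead of the robot, y to its left, z up, the work surface at z = 0. Lengths are in m, angles in rad, forces in N, time in s.
With the tool pointing down it reaches from about 0.325 to 1 m from the base axis. Payload 5.1 kg.
Tool frame: the origin (TCP) lies between the finger pads; the fingertips stand 8 mm ahead of it and the grasp point (between the pads) lies 11 mm behind it; z points along the fingers, y is the line along which they close (so a half turn about z gives the same grasp; the last joint's range is limited). The gripper opens to 85 mm and grips with 20 to 120 N. Pads are 22 mm wide; open, the fingers measure 114 mm over their backs; the gripper's body (76 mm by 85 mm) begins 54 mm behind the grasp point. The pads swing forward as they close: fully open they stand 13 mm farther back than shut.
Start: joints at [-1.373, 0.124, 1.65, -0, 1.367, -0.083], TCP at [0.18, -0.625, 0.239] pointing down, gripper open.
Joint ranges: [-2.61, 2.61], [-1.02, 2.33], [0.03, 2.71], [-1.35, 4.49], [0.32, 2.68], [-2.91, 2.91]. Speed limits (rad/s): [2.57, 2.57, 3.14, 3.14, 3.14, 3.14].

INTERFACE

Orientations are given as a unit quaternion [w, x, y, z].
In Python, from station import ctrl gives the robot as it stands.
- The arm moves only by the shell command python3 -m creep 'ROWS' [FORCE]. ROWS is JSON, a list of rows, each a list of 3 entries, a list of its own where there are three numbers: the shift along the tool's x, y, z in m, then the turn, a rotation vector about the tool's x, y, z in degrees, then the opening, from 0 (shut) to 1 (fully open). In form: [[[dx, dy, dz], [wx, wy, wz], hand], ...]. A call has exactly 8 rows; each row shifts and turns the commanded pose from where the row before left it, along the tool's axes as they then stand; what a row does not reach is not made up. A row lasts 1/10 s, in which the tool goes at most 50 mm and 8.59 degrees, less where a joint would pass 70% of its speed; a pose out of reach is approached as far as the arm can. A call is refused whole if a number of a shift passes 0.05 or a number of a turn 8.59, either way. A call with a gripper value outside its range is refused whole. The fingers move at their own pace and stop on an object; FORCE is the grip in N (left out, the last holds). Time passes only in rows, so rows that do not move let the fingers close, or fill a call up. It gives the time, the measured TCP pose, the force, the opening and the grip force at its end, in the units of the state.
- ctrl.read_state(): the state, without advancing time (a new reading comes with each control period).
- ctrl.capture(name): name is "side" or "top"; returns the picture (384x512x3 uint8, red, green, blue); there is no depth.
- ctrl.camera_model(name): a dict with "fov_y" (degrees; the focal length in pixels is half the picture's height over the tangent of half this angle, whatever the lens; pixels are square), "cx", "cy" (the principal point, pixels), "R" (3x3) and "t" (3): a world point X has camera coordinates R X + t. Camera axes: x right, y down, z forward; pixel columns grow to the right and rows downward; lengths in m; the calibration is good to about 2 mm. A picture is of the moment at which its call begins. camera_model takes no time and is no camera call.
- ctrl.finish_job(): hands the job in; it is judged then, once.
The state is a dict: "clock": time; "joint_pos": joint angles; "dq": joint speeds; "tau": joint torques, N m; "tcp_pos": TCP position; "orientation": TCP orientation; "wrist_force": force on the tool from outside, world axes, zero at the start; "ft_torque": the same for the moment, N m; "grip_width": finger opening in m; "grasp_force": force on a finger pad.
Only numpy, scipy, OpenCV 4.12 (cv2) and the standard library are available. Lean on these libraries where they do the work, as an engineer would, in place of code of your own. Each camera call takes 0.05 s, during which the arm holds its last target. There are 200 camera calls.

TASK

Close the analyser's service port: take the locking plug with the flat wing grip out of the grey rack, pass its T-head through the slot in the port's steel plate, push it gently down against the spring, turn it a quarter turn clockwise (seen from above), let the spring lift it into its lock and let go. Find the slot by feel: nothing may press on the port with more than 35 N. Leave the round-knobbed blank plug and everything else on the bench where they are.

Things in the scene. Friction and masses are not known exactly. Their poses are not given: they have to be found in the camera images.
- plug: Locking plug, bare steel, upright, 60 mm tall, 0.11 to 0.22 kg. Origin: centre of the underside of its T-head; z up, x along the T-head. T-head 30 long (x) x 8 wide x 8 high (z 0-8); shank 8 diameter (z 8-24); round collar 48 diameter (z 24-30). Same after a half turn; either way round will do. Hangs by its collar in one well of the rack, 2.5 mm loose.
- plug_head (a point): Centre of the underside of the T-head, the same point as the plug's origin.
- plug_wing (a point): Middle of the plug's flat wing grip, 45 mm above the plug's origin. Wing 40 long (plug's x, parallel to the T-head) x 12 thick (y), from z 30 to 60 of the plug. Pinch it across its 12 mm thickness.
- blank: Bystander: blank plug, bare steel, same collar and height, but a round knob 32 mm in diameter on top and no T-head. In the rack's other well; leave it there.
- rack: Fixed grey plastic block 80 x 210 x 42 mm. Origin: centre of its underside; long side along its y. Two wells, 36 mm in diameter, open below, 60 mm either side of the middle along y. A plug's collar rests on its top, so the plug's origin hangs 18 mm above the rack's.
- port: Fixed grey housing 130 x 130 x 88 mm with a red front; origin: centre of its underside, z up. On it lies a steel plate 96 x 96 x 7 mm (z 88-95) with a slot 34.5 mm long along the port's x and 10.4 mm wide along y. Heights and the slot's direction are exact, its centre is not (see port_top). Under the slot is a spring plunger, its top at z 83.
- port_top (a point): On the housing's axis at the plate's upper face, 95 mm above the port's origin. The plate was bolted down by hand through long holes: the slot's centre lies up to 7 mm along the port's y (across the slot) and up to 1.2 mm along its x from here, differently each time, and these poses do not tell it. Pressed beside the slot, the T-head stands on the plate at z 95.
- port_turn (a point): On the housing's axis, 74 mm above the port's origin: where the underside of the T-head should be held to turn it (72 to 76 will do). At 71 the plug's collar strikes the plate; above 77 ridges under the plate block the turn. Deep stops forbid turning counter-clockwise, or more than about 0.1 rad beyond a quarter turn clockwise.
- port_lock (a point): On the housing's axis, 80 mm above the port's origin: height of the underside of the T-head when locked. Once turned a quarter clockwise (plug's x along the port's y) and eased up, the spring lifts it between ridge and stop against the plate; the collar stands 9 mm clear of the plate. Play: 2 mm sideways, 0.15 rad.
- plunger (a joint): Spring plunger under the slot, m pushed down, at most 0.014: 0 at rest, 0.003 with the plug locked, 0.009 while turning at 74 mm. Its force is about 4.5 N at 0 and grows by 0.5 N per mm.
- vials: Bystander: small glass jar, 32 mm diameter, 50 tall; origin under its centre. Leave it alone.
- reagent: Bystander: amber jar, 54 mm diameter, 110 tall; origin under its centre. Leave it alone.
- collar_ring: Bystander: brass ring lying flat, 44 mm diameter, 8 high. Leave it alone.
- driver: Bystander: screwdriver lying on the bench, 170 mm long. Leave it alone.
- spanner: Bystander: spanner lying on the bench, 160 mm long. Leave it alone.

How it is judged:
On the way, in this order (a step that is already met when the one before it is completed fails the run):
1. the locking plug is lifted clear of the rack (z of plug_head in the frame of rack above 0.05 m and contact force between plug and rack below 0.1 N), for 0.2 s.
2. the T-head, still along the slot, has passed through the plate (z of plug_head in the frame of port below 0.079 m and horizontal distance between plug_head and port below 0.012 m and angle between the x axis of plug and the x axis of port, either way round below 0.3 rad), for 0.05 s.
At the end, for the whole second after the job is handed in: Plug released and at rest in the port: T-head across the slot (0.2 rad), its underside 77.5 to 82 mm above the port's underside, within 12 mm of its axis, upright within 0.12 rad, plunger down over 1.2 mm; the blank plug and other loose things within 30 mm of their starts (z of plug_head in the frame of port between 0.0775 and 0.082 m and horizontal distance between plug_head and port below 0.012 m and angle between the x axis of plug and the y axis of port, either way round below 0.2 rad and angle between plug's own z axis and vertical below 0.12 rad and value of joint plunger above 0.0012 m and linear speed of plug below 0.02 m/s and distance of blank from where it was at the start of the episode below 0.03 m); the robot touches nothing.
It fails at once if the plug is pressed against the port with more than 35 N (contact force between plug and port above 35 N).
It fails at once if the gripper pushes on the port with more than 35 N (contact force between the fingers and port above 35 N).
It fails at once if the arm pushes on the port with more than 35 N (contact force between the arm and port above 35 N).
It fails at once if the blank plug is moved more than 30 mm (distance of blank from where it was at the start of the episode above 0.03 m).
It fails at once if another loose thing on the bench is moved more than 30 mm (distance of any of vials, reagent, collar_ring, driver, spanner from where it was at the start of the episode above 0.03 m).
It also fails if it takes over 64 s, if anything falls off the work surface, if the arm or the gripper's body presses on something with over 40 N, if the wrist force passes 120 N, or if a joint passes its speed limit or range.

## Working session

There is one attempt and no reset: what is moved stays moved. The work goes in short steps, Python scripts to look and compute and a shell command to move; the robot and the scene stay as the last step left them, time stands still between calls to the robot, and variables do not carry over. Pictures are saved under pics/ and viewed, at most 10 in all, crops included, and the job is handed in when it is done.

```bash
ls; mkdir -p pics
python3 - <<'E'
from station import ctrl
import cv2
for n in("side","top"):
    cv2.imwrite(f"pics/{n}0.png",ctrl.capture(n)[:,:,::-1]); print(ctrl.camera_model(n))
s=ctrl.read_state();print(s)
E
```

```text
pics
{'fov_y': 57.651578860937725, 'cx': 252.75408301365644, 'cy': 191.11112728694258, 'R': array([[-0.86067764, -0.50897862, -0.01321981],
       [-0.27480849,  0.48624279, -0.82948674],
       [ 0.42861905, -0.71028777, -0.55836994]]), 't': array([0.43669565, 0.26736691, 0.45165366])}
{'fov_y': 44.696867702983276, 'cx': 254.11352583098545, 'cy': 189.21448997187503, 'R': array([[-0.02889138, -0.99939894, -0.01915856],
       [-0.98535026,  0.0316976 , -0.16757125],
       [ 0.16807781,  0.01403653, -0.98567379]]), 't': array([-0.06662214,  0.56539302,  0.9754313 ])}
{'clock': 0.1, 'joint_pos': array([-1.37261548e+00,  1.24410652e-01,  1.65157038e+00,  3.94351886e-06,
        1.36750072e+00, -8.25918974e-02]), 'dq': array([-1.34677395e-03, -1.26305156e-03, -3.96753523e-03,  5.99976151e-05,
        5.18246102e-04, -7.79084768e-05]), 'tau': array([-2.77219006e-04, -4.24931574e+01, -3.66653430e+01, -4.04811306e-05,
        3.94836403e-03, -1.52568441e-05]), 'tcp_pos': array([ 0.17998311, -0.62401127,  0.23817538]), 'orientation': array([-9.43079908e-04,  9.90161621e-01,  1.39925239e-01, -5.26315694e-05]), 'wrist_force': array([0.98404894, 0.48246996, 0.06032792]), 'ft_torque': array([ 0.00917113, -0.04068842, -0.01902113]), 'grasp_force': 0.0, 'grip_width': 0.08535825915179912}
```

View pics/top0.png

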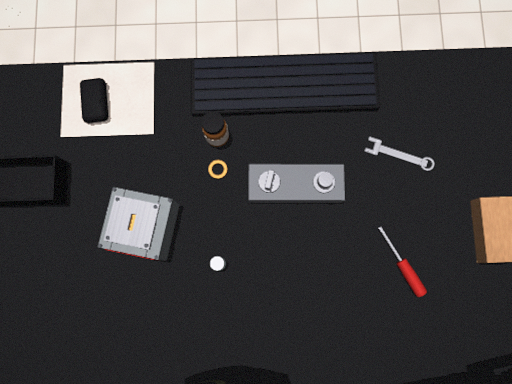

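View pics/side0.png

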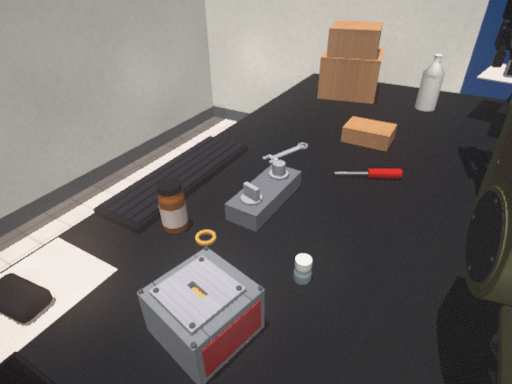

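```bash
cat > h.py <<'E'
import numpy as np,cv2
from station import ctrl
def ray(n,px,z):
    m=ctrl.camera_model(n);f=192/np.tan(np.radians(m["fov_y"]/2))
    d=m["R"].T@np.array([(px[0]-m["cx"])/f,(px[1]-m["cy"])/f,1]);c=-m["R"].T@m["t"]
    return c+d*(z-c[2])/d[2]
def crop(n,img,x,y,w,h,k,out):
    cv2.imwrite(out,cv2.resize(img[y:y+h,x:x+w],None,fx=k,fy=k,interpolation=cv2.INTER_NEAREST))
E
python3 - <<'E'
from h import *
t=cv2.imread("pics/top0.png");s=cv2.imread("pics/side0.png")
a=cv2.resize(t[180:270,90:190],None,fx=4,fy=4,interpolation=0)
b=cv2.resize(t[155:215,245:345],None,fx=4,fy=4,interpolation=0)[:230]
c=cv2.resize(s[250:370,135:275],None,fx=2.8,fy=2.8,interpolation=0)
d=cv2.resize(s[150:225,220:310],None,fx=4,fy=4,interpolation=0)[:250]
o=np.zeros((600,800,3),np.uint8)
o[:360,:400]=a;o[370:600,:400]=b;o[:336,405:797]=c;o[340:590,405:765]=d
cv2.imwrite("pics/c1.png",o)
E
```

```text
(no output)
```

View pics/c1.png

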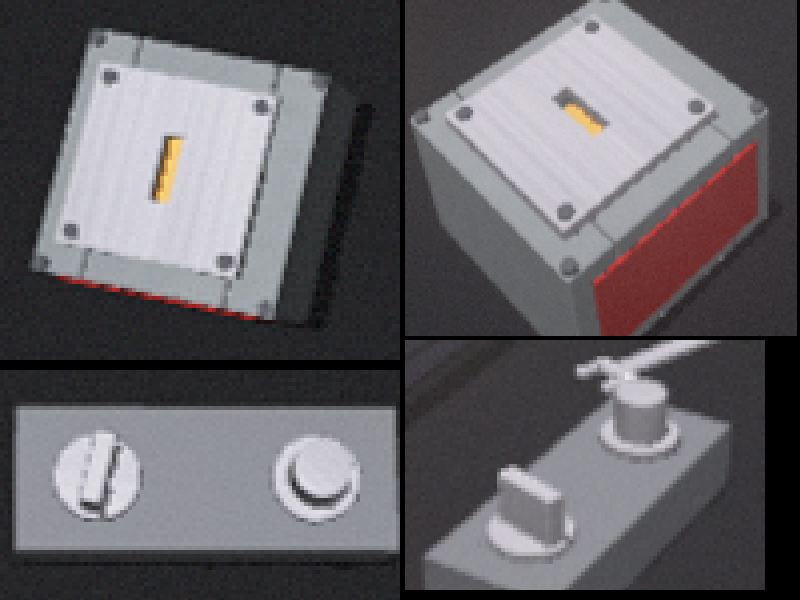

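Run:
```python
from h import *
def T(x,y,ox,oy,k): return (x/k-.5+ox, y/k-.5+oy)
P=lambda pts,z,n,ox,oy,k,X,Y: np.array([ray(n,T(x-X,y-Y,ox,oy,k),z)[:2] for x,y in pts])
def show(l,a):
    print(l,a.mean(0).round(4), a.round(4).tolist())
show("slot top",P([(165,136),(184,138),(168,203),(152,201)],.095,"top",90,180,4,0,0))
show("slot side",P([(553,95),(568,88),(608,125),(597,136)],.095,"side",135,250,2.8,405,0))
show("housing top",P([(90,30),(328,75),(270,320),(32,270)],.088,"top",90,180,4,0,0))
show("housing side",P([(412,120),(768,106),(567,274)],.088,"side",135,250,2.8,405,0))
show("plate screws top",P([(110,77),(262,106),(225,261),(71,231)],.095,"top",90,180,4,0,0))
show("plate screws side",P([(592,27),(697,106),(566,212),(463,113)],.095,"side",135,250,2.8,405,0))
show("wing top",P([(96,432),(116,435),(100,505),(80,500)],.078,"top",245,155,4,0,370))
show("collar top",P([(53,476),(141,476),(97,432),(97,520)],.048,"top",245,155,4,0,370))
show("wing side",P([(500,470),(512,465),(565,496),(552,503)],.078,"side",220,150,4,405,340))
show("collar side",P([(487,528),(575,528)],.048,"side",220,150,4,405,340))
show("rack top",P([(14,407),(14,551),(398,407),(398,551)],.042,"top",245,155,4,0,370))
s=ctrl.read_state()
from scipy.spatial.transform import Rotation as R
q=s['orientation'];print(R.from_quat(q[[1,2,3,0]]).as_matrix().round(3))
```

```text
slot top [0.4946 0.1717] [[0.512, 0.1732], [0.5107, 0.1632], [0.4771, 0.1711], [0.4784, 0.1794]]
slot side [0.4938 0.1726] [[0.5124, 0.1718], [0.5087, 0.1644], [0.4767, 0.1731], [0.4773, 0.1812]]
housing top [0.4936 0.167 ] [[0.5705, 0.2159], [0.5425, 0.0896], [0.416, 0.1194], [0.4452, 0.2432]]
housing side [0.4778 0.1921] [[0.5685, 0.2157], [0.4172, 0.1183], [0.4477, 0.2423]]
plate screws top [0.4952 0.1719] [[0.5439, 0.2025], [0.5261, 0.1227], [0.4465, 0.1412], [0.4642, 0.2211]]
plate screws side [0.4944 0.1725] [[0.5247, 0.1236], [0.4451, 0.1413], [0.4637, 0.2219], [0.544, 0.2033]]
wing top [ 0.5789 -0.1166] [[0.5984, -0.1162], [0.5965, -0.1268], [0.5588, -0.117], [0.5619, -0.1065]]
collar top [ 0.5802 -0.1165] [[0.581, -0.0924], [0.5794, -0.1406], [0.6048, -0.1173], [0.5557, -0.1156]]
wing side [ 0.5782 -0.1153] [[0.5997, -0.1181], [0.5967, -0.1255], [0.5568, -0.1133], [0.5595, -0.1043]]
collar side [ 0.5798 -0.1163] [[0.6006, -0.1045], [0.5591, -0.128]]
rack top [ 0.5779 -0.1763] [[0.6218, -0.0719], [0.541, -0.0697], [0.6147, -0.2842], [0.5343, -0.2793]]
[[ 0.961  0.277 -0.   ]
 [ 0.277 -0.961  0.002]
 [ 0.    -0.002 -1.   ]]
```

```bash
python3 -m creep '[[[0.0328,-0.0236,0.0049],[0,0,0],1],[[0.0328,-0.0236,0.0049],[0,0,0],1],[[0.0328,-0.0236,0.0049],[0,0,0],1],[[0.0328,-0.0236,0.0049],[0,0,0],1],[[0.0328,-0.0236,0.0049],[0,0,0],1],[[0.0328,-0.0236,0.0049],[0,0,0],1],[[0.0328,-0.0236,0.0049],[0,0,0],1],[[0.0328,-0.0236,0.0049],[0,0,0],1]]' 40
python3 -m creep '[[[0.0328,-0.0236,0.0049],[0,0,0],1],[[0.0328,-0.0236,0.0049],[0,0,0],1],[[0.0328,-0.0236,0.0049],[0,0,0],1],[[0.0328,-0.0236,0.0049],[0,0,0],1],[[0.0328,-0.0236,0.0049],[0,0,0],1],[[0.0328,-0.0236,0.0049],[0,0,0],1],[[0.0328,-0.0236,0.0049],[0,0,0],1],[[0.0328,-0.0236,0.0049],[0,0,0],1]]'
python3 -m creep '[[[0,0,0],[0,0,-8.5],1],[[0,0,0],[0,0,-8.5],1],[[0,0,0],[0,0,-8.5],1],[[0,0,0],[0,0,-8.5],1],[[0,0,0],[0,0,-8.5],1],[[0,0,0],[0,0,-8.5],1],[[0,0,0],[0,0,-8.5],1],[[0,0,0],[0,0,-8.5],1]]'
cat >> h.py <<'E'
from scipy.spatial.transform import Rotation as Ro
def st(): 
    s=ctrl.read_state();q=s['orientation'];M=Ro.from_quat(q[[1,2,3,0]]).as_matrix();return s,M
def go(target,yaw):
    s,M=st();d=np.array(target)-s['tcp_pos'];psi=np.degrees(np.arctan2(M[1,0],M[0,0]))
    print('t',s['clock'],'tcp',s['tcp_pos'].round(4),'yaw',round(psi,2),'tilt',M[:2,2].round(4),'j6',s['joint_pos'][5].round(2))
    print('tool delta',(M.T@d).round(4),'turn z',round((psi-yaw+180)%360-180,2),'F',s['wrist_force'].round(2),'T',s['ft_torque'].round(3),'w',s['grip_width'],s['grasp_force'])
E
python3 -c "
from h import *
go([.5787,-.1162,.16],164)"
```

```text
clock: 0.9
tcp_pos: [0.3805, -0.3688, 0.1995]
orientation: [-0.0, 0.99, 0.14, -0.0]
wrist_force: [-0.1, -1.1, 0.5]
grip_width: 0.0853
grasp_force: 0.0
clock: 1.7
tcp_pos: [0.5802, -0.1147, 0.1603]
orientation: [-0.0, 0.99, 0.14, -0.0]
wrist_force: [0.4, -0.6, 0.1]
grip_width: 0.0854
grasp_force: 0.0
clock: 2.5
tcp_pos: [0.5793, -0.1162, 0.1603]
orientation: [-0.0, 0.741, 0.672, -0.0]
wrist_force: [-0.7, 0.4, -0.5]
grip_width: 0.0852
grasp_force: 0.0
t 2.5 tcp [ 0.5793 -0.1162  0.1603] yaw 84.44 tilt [-0.001   0.0003] j6 -0.19
tool delta [-0.0001 -0.0006  0.0003] turn z -79.56 F [-0.69  0.44 -0.49] T [ 0.023 -0.039  0.006] w 0.08520113360145595 0.0
```

```bash
python3 -m creep '[[[0,0,0],[0,0,-8.5],0.6],[[0,0,0],[0,0,-8.5],0.6],[[0,0,0],[0,0,-8.5],0.6],[[0,0,0],[0,0,-8.5],0.6],[[0,0,0],[0,0,-8.5],0.6],[[0,0,0],[0,0,-8.5],0.6],[[0,0,0],[0,0,-8.5],0.6],[[0,0,0],[0,0,-8.5],0.6]]'
python3 -m creep '[[[0,0,0],[0,0,-6],0.6],[[0,0,0],[0,0,-5.5],0.6],[[0,0,0.02],[0,0,0],0.6],[[0,0,0.02],[0,0,0],0.6],[[0,0,0.02],[0,0,0],0.6],[[0,0,0],[0,0,0],0.6],[[0,0,0],[0,0,0],0.6],[[0,0,0],[0,0,0],0.6]]'
python3 -c "
from h import *
go([.5787,-.1162,.060],164)
o=np.vstack([cv2.resize(ctrl.capture('top')[140:230,220:350],None,fx=3,fy=3),cv2.resize(ctrl.capture('side')[120:220,190:320],None,fx=3,fy=3)])
cv2.imwrite('pics/c2.png',o[:,:,::-1])"
```

```text
clock: 3.3
tcp_pos: [0.5793, -0.1162, 0.1603]
orientation: [-0.001, 0.238, 0.971, 0.0]
wrist_force: [0.2, 0.8, -0.5]
grip_width: 0.0515
grasp_force: 0.0
clock: 4.1
tcp_pos: [0.5805, -0.1165, 0.1022]
orientation: [0.001, 0.143, 0.99, -0.0]
wrist_force: [-0.5, -0.1, 0.9]
grip_width: 0.0508
grasp_force: 0.0
t 4.1 tcp [ 0.5805 -0.1165  0.1022] yaw 163.59 tilt [ 0.0018 -0.0005] j6 -1.57
tool delta [ 0.0019 -0.0002  0.0422] turn z -0.41 F [-0.49 -0.08  0.88] T [0.01  0.009 0.022] w 0.05080326666809254 0.0
```

View pics/c2.png

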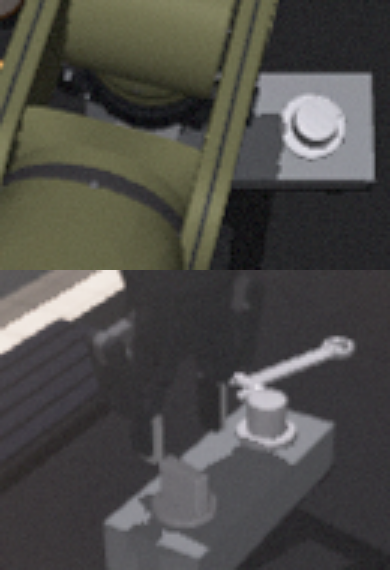

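The top view is covered by the arm. In the side crop the fingers (about x 155 and 215) straddle the wing (185, 485), so I go down and grip.

```bash
python3 -m creep '[[[0.001,0,0.02],[0,0,0],0.6],[[0.001,0,0.015],[0,0,0],0.6],[[0,0,0.008],[0,0,0],0.6],[[0,0,0],[0,0,0],0.3],[[0,0,0],[0,0,0],0],[[0,0,0],[0,0,0],0],[[0,0,0],[0,0,0],0],[[0,0,0],[0,0,0],0]]' 80
python3 -m creep '[[[0,0,0],[0,0,0],0],[[0,0,-0.005],[0,0,0],0],[[0,0,-0.015],[0,0,0],0],[[0,0,-0.03],[0,0,0],0],[[0,0,-0.03],[0,0,0],0],[[0,0,-0.03],[0,0,0],0],[[0,0,-0.03],[0,0,0],0],[[0,0,0],[0,0,0],0]]'
python3 -c "
from h import *
go([.4945,.172,.2],167)"
```

```text
clock: 5.0
tcp_pos: [0.5785, -0.1159, 0.0588]
orientation: [0.001, 0.143, 0.99, -0.0]
wrist_force: [0.4, 0.4, 1.7]
grip_width: 0.0106
grasp_force: 79.8
clock: 5.8
tcp_pos: [0.5806, -0.1165, 0.2048]
orientation: [0.005, 0.143, 0.99, -0.001]
wrist_force: [0.6, 0.4, -0.6]
grip_width: 0.0108
grasp_force: 79.4
t 5.8 tcp [ 0.5806 -0.1165  0.2048] yaw 163.59 tilt [ 0.0101 -0.003 ] j6 -1.57
tool delta [0.1641 0.2525 0.003 ] turn z -3.41 F [ 0.57  0.39 -0.6 ] T [ 0.059 -0.052 -0.014] w 0.010751941940274873 79.38422083854675
```

```bash
python3 -m creep '[[[0.0205,0.0316,0],[0,0,0],0],[[0.0205,0.0316,0],[0,0,0],0],[[0.0205,0.0316,0],[0,0,0],0],[[0.0205,0.0316,0],[0,0,0],0],[[0.0205,0.0316,0],[0,0,0],0],[[0.0205,0.0316,0],[0,0,0],0],[[0.0205,0.0316,0],[0,0,0],0],[[0.0205,0.0316,0.003],[0,0,0],0]]'
python3 -m creep '[[[0,0,0],[0,0,-3.4],0],[[0,0,0],[0,0,0],0],[[0,0,0],[0,0,0],0],[[0,0,0],[0,0,0],0],[[0,0,0],[0,0,0],0],[[0,0,0],[0,0,0],0],[[0,0,0],[0,0,0],0],[[0,0,0],[0,0,0],0]]'
python3 -c "
from h import *
go([.4945,.172,.16],167)
o=np.vstack([cv2.resize(ctrl.capture('top')[180:270,70:200],None,fx=3,fy=3),cv2.resize(ctrl.capture('side')[220:360,130:260],None,fx=3,fy=3)])[:600]
o=np.hstack([cv2.resize(ctrl.capture('top')[180:270,70:200],None,fx=3,fy=3),cv2.resize(ctrl.capture('side')[230:320,135:265],None,fx=3,fy=3)])
cv2.imwrite('pics/c3.png',o[:,:,::-1])"
```

```text
clock: 6.6
tcp_pos: [0.4907, 0.1744, 0.1944]
orientation: [-0.0, 0.143, 0.99, -0.0]
wrist_force: [0.6, -0.1, -0.1]
grip_width: 0.0105
grasp_force: 79.4
clock: 7.4
tcp_pos: [0.492, 0.1729, 0.195]
orientation: [0.0, 0.114, 0.994, 0.0]
wrist_force: [0.0, -0.2, -0.9]
grip_width: 0.0109
grasp_force: 79.3
t 7.4 tcp [0.492  0.1729 0.195 ] yaw 166.96 tilt [0.0001 0.    ] j6 -1.11
tool delta [-0.0026 -0.0003  0.035 ] turn z -0.04 F [ 0.   -0.24 -0.92] T [-0.037 -0.003 -0.001] w 0.010879179424420155 79.27168607711792
```

View pics/c3.png

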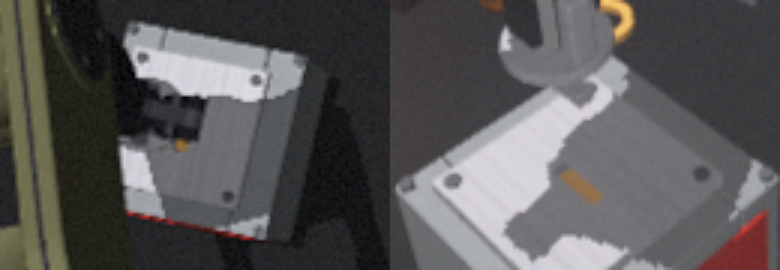

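```bash
python3 -m creep '[[[-0.0025,-0.0003,0.01],[0,0,0],0],[[0,0,0.015],[0,0,0],0],[[0,0,0.015],[0,0,0],0],[[0,0,0.01],[0,0,0],0],[[0,0,0.003],[0,0,0],0],[[0,0,0],[0,0,0],0],[[0,0,0],[0,0,0],0],[[0,0,0],[0,0,0],0]]'
python3 -c "
from h import *
go([.4945,.172,.1358],166.9)
cv2.imwrite('pics/c4.png',cv2.resize(ctrl.capture('side')[230:340,130:270],None,fx=5,fy=5)[:,:,::-1])"
```

```text
clock: 8.4
tcp_pos: [0.4948, 0.1724, 0.1428]
orientation: [0.001, 0.113, 0.994, 0.0]
wrist_force: [0.3, 0.3, -1.4]
grip_width: 0.0105
grasp_force: 79.3
t 8.4 tcp [0.4948 0.1724 0.1428] yaw 166.99 tilt [0.0016 0.0004] j6 -1.11
tool delta [ 0.0003 -0.0005  0.007 ] turn z 0.09 F [ 0.3   0.25 -1.43] T [-0.071  0.071 -0.009] w 0.01045156861192146 79.297034740448
```

View pics/c4.png

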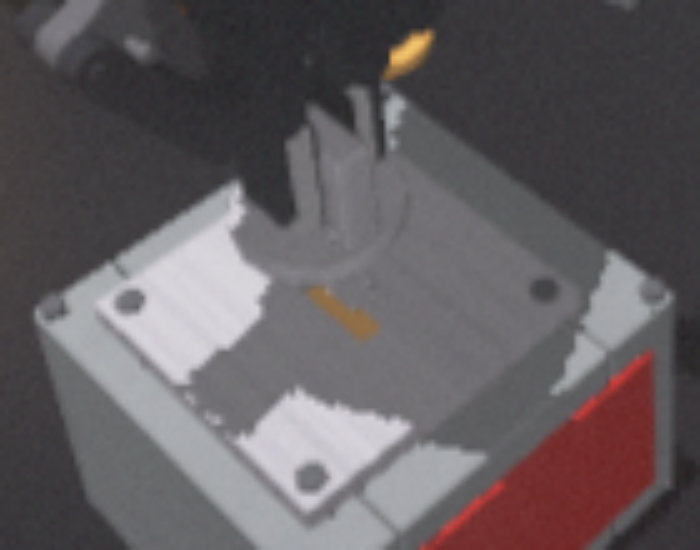

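The plug hangs about 7 mm above the plate, its T-head (370, 285) over the slot's far end. I lower it slowly and check the force.

```bash
python3 -m creep '[[[0,0,0.002],[0,0,0],0],[[0,0,0.001],[0,0,0],0],[[0,0,0.001],[0,0,0],0],[[0,0,0.001],[0,0,0],0],[[0,0,0.001],[0,0,0],0],[[0,0,0.0005],[0,0,0],0],[[0,0,0.0005],[0,0,0],0],[[0,0,0],[0,0,0],0]]'
python3 -m creep '[[[0,0,0.0004],[0,0,0],0],[[0,0,0.0004],[0,0,0],0],[[0,0,0.0002],[0,0,0],0],[[0,0,0],[0,0,0],0],[[0,0,0],[0,0,0],0],[[0,0,0],[0,0,0],0],[[0,0,0],[0,0,0],0],[[0,0,0],[0,0,0],0]]'
python3 -c "
from h import *
go([.4945,.172,.1358],166.9)"
```

```text
clock: 9.25
tcp_pos: [0.4942, 0.1722, 0.1348]
orientation: [-0.0, 0.113, 0.994, -0.0]
wrist_force: [-0.5, 0.9, -1.8]
grip_width: 0.0108
grasp_force: 79.3
clock: 10.05
tcp_pos: [0.4943, 0.1722, 0.1339]
orientation: [0.0, 0.113, 0.994, 0.0]
wrist_force: [0.6, 0.1, -1.4]
grip_width: 0.0103
grasp_force: 79.3
t 10.05 tcp [0.4943 0.1722 0.1339] yaw 166.99 tilt [ 0. -0.] j6 -1.11
tool delta [-0.0003 -0.0002 -0.0019] turn z 0.09 F [ 0.62  0.13 -1.44] T [ 0.021 -0.032  0.004] w 0.010278379651742943 79.29749250411987
```

```bash
python3 -m creep '[[[0,0,0.0005],[0,0,0],0],[[0,0,0.0005],[0,0,0],0],[[0,0,0.0005],[0,0,0],0],[[0,0,0.0005],[0,0,0],0],[[0,0,0],[0,0,0],0],[[0,0,0],[0,0,0],0],[[0,0,0],[0,0,0],0],[[0,0,0],[0,0,0],0]]'
python3 -c "
from h import *
go([.4945,.172,.1358],166.9)"
```

```text
clock: 10.85
tcp_pos: [0.4943, 0.1723, 0.132]
orientation: [0.0, 0.113, 0.994, 0.0]
wrist_force: [-0.7, -0.4, -1.4]
grip_width: 0.0105
grasp_force: 79.3
t 10.85 tcp [0.4943 0.1723 0.132 ] yaw 166.99 tilt [0.0001 0.0001] j6 -1.11
tool delta [-0.0002 -0.0002 -0.0038] turn z 0.09 F [-0.75 -0.39 -1.38] T [ 0.001 -0.015 -0.004] w 0.01051550798079962 79.29676294326782
```

```bash
python3 -m creep '[[[0,0,0.001],[0,0,0],0],[[0,0,0.001],[0,0,0],0],[[0,0,0.001],[0,0,0],0],[[0,0,0.001],[0,0,0],0],[[0,0,0.001],[0,0,0],0],[[0,0,0.001],[0,0,0],0],[[0,0,0],[0,0,0],0],[[0,0,0],[0,0,0],0]]'
python3 -m creep '[[[0,0,0.001],[0,0,0],0],[[0,0,0.001],[0,0,0],0],[[0,0,0.001],[0,0,0],0],[[0,0,0.001],[0,0,0],0],[[0,0,0],[0,0,0],0],[[0,0,0],[0,0,0],0],[[0,0,0],[0,0,0],0],[[0,0,0],[0,0,0],0]]'
python3 -c "
from h import *
go([.4945,.172,.1148],166.9)"
```

```text
clock: 11.65
tcp_pos: [0.4943, 0.1723, 0.1259]
orientation: [-0.0, 0.113, 0.994, -0.0]
wrist_force: [0.4, 0.3, -1.0]
grip_width: 0.0108
grasp_force: 79.3
clock: 12.45
tcp_pos: [0.4944, 0.1723, 0.1221]
orientation: [0.0, 0.113, 0.994, 0.0]
wrist_force: [-1.1, -0.6, 3.9]
grip_width: 0.0107
grasp_force: 80.1
t 12.45 tcp [0.4944 0.1723 0.1221] yaw 166.99 tilt [0.0003 0.0001] j6 -1.11
tool delta [-0.0002 -0.0002  0.0073] turn z 0.09 F [-1.13 -0.64  3.85] T [-0.122  0.339  0.006] w 0.010670405999689747 80.0536572933197
```

```bash
python3 -m creep '[[[0,0,0.001],[0,0,0],0],[[0,0,0.001],[0,0,0],0],[[0,0,0.001],[0,0,0],0],[[0,0,0.001],[0,0,0],0],[[0,0,0.001],[0,0,0],0],[[0,0,0.001],[0,0,0],0],[[0,0,0.001],[0,0,0],0],[[0,0,0],[0,0,0],0]]'
python3 -c "
from h import *
go([.4945,.172,.1148],166.9)"
```

```text
clock: 13.25
tcp_pos: [0.4945, 0.1723, 0.1154]
orientation: [0.0, 0.113, 0.994, 0.0]
wrist_force: [-2.6, -0.6, 6.8]
grip_width: 0.0107
grasp_force: 80.6
t 13.25 tcp [0.4945 0.1723 0.1154] yaw 166.99 tilt [0.0003 0.0001] j6 -1.11
tool delta [-0.0001 -0.0003  0.0006] turn z 0.09 F [-2.56 -0.58  6.84] T [-0.171  0.618 -0.02 ] w 0.010673228227475828 80.61150312423706
```

```bash
python3 -m creep '[[[0,0,0.0008],[0,0,0],0],[[0,0,0],[0,0,0],0],[[0,0,0],[0,0,2],0],[[0,0,0],[0,0,3],0],[[0,0,0],[0,0,3],0],[[0,0,0],[0,0,3],0],[[0,0,0],[0,0,3],0],[[0,0,0],[0,0,0],0]]'
python3 -c "
from h import *
go([.4945,.172,.1145],77)"
python3 -m creep '[[[0,0,0],[0,0,4],0],[[0,0,0],[0,0,4],0],[[0,0,0],[0,0,4],0],[[0,0,0],[0,0,4],0],[[0,0,0],[0,0,4],0],[[0,0,0],[0,0,4],0],[[0,0,0],[0,0,4],0],[[0,0,0],[0,0,4],0]]'
python3 -c "
from h import *
go([.4945,.172,.1145],77)"
```

```text
clock: 14.05
tcp_pos: [0.4957, 0.1726, 0.1155]
orientation: [0.002, 0.234, 0.972, 0.001]
wrist_force: [-0.9, 0.0, 6.7]
grip_width: 0.0102
grasp_force: 80.6
t 14.05 tcp [0.4957 0.1726 0.1155] yaw 152.94 tilt [0.0038 0.001 ] j6 -0.87
tool delta [ 0.0008 -0.0011  0.001 ] turn z 75.94 F [-0.95  0.02  6.75] T [ 0.01   0.092 -0.038] w 0.010246596710962877 80.61967492103577
clock: 14.85
tcp_pos: [0.4959, 0.1726, 0.1156]
orientation: [0.002, 0.494, 0.87, 0.001]
wrist_force: [1.6, -0.3, 6.2]
grip_width: 0.0105
grasp_force: 80.6
t 14.85 tcp [0.4959 0.1726 0.1156] yaw 120.83 tilt [0.0043 0.001 ] j6 -0.31
tool delta [ 0.0002 -0.0016  0.0011] turn z 43.83 F [ 1.6  -0.29  6.18] T [-0.069 -0.005  0.018] w 0.010467647363468491 80.6330144405365
```

```bash
python3 -m creep '[[[0,0,0.001],[0,0,4],0],[[0,0,0],[0,0,4],0],[[0,0,0],[0,0,4],0],[[0,0,0],[0,0,4],0],[[0,0,0],[0,0,4],0],[[0,0,0],[0,0,4],0],[[0,0,0],[0,0,4],0],[[0,0,0],[0,0,4],0]]'
python3 -c "
from h import *
go([.4945,.172,.1145],77)"
```

```text
clock: 15.65
tcp_pos: [0.4961, 0.1726, 0.1147]
orientation: [0.001, 0.714, 0.7, 0.002]
wrist_force: [0.0, 0.4, 6.8]
grip_width: 0.0104
grasp_force: 80.7
t 15.65 tcp [0.4961 0.1726 0.1147] yaw 88.83 tilt [0.0047 0.001 ] j6 0.25
tool delta [-0.0006 -0.0016  0.0002] turn z 11.83 F [0.02 0.42 6.84] T [-0.081 -0.046 -0.033] w 0.010438247754704064 80.6919515132904
```

```bash
python3 -m creep '[[[0,0,0],[0,0,4],0],[[0,0,0],[0,0,4],0],[[0,0,0],[0,0,3],0],[[0,0,0],[0,0,1],0],[[0,0,0],[0,0,0],0],[[0,0,0],[0,0,0],0],[[0,0,0],[0,0,0],0],[[0,0,0],[0,0,0],0]]'
python3 -c "
from h import *
go([.4945,.172,.1208],77)"
```

```text
clock: 16.45
tcp_pos: [0.4961, 0.1726, 0.1147]
orientation: [0.001, 0.783, 0.622, 0.002]
wrist_force: [0.6, -0.5, 6.7]
grip_width: 0.0105
grasp_force: 80.7
t 16.45 tcp [0.4961 0.1726 0.1147] yaw 76.99 tilt [0.0047 0.001 ] j6 0.46
tool delta [-0.0009 -0.0014 -0.0061] turn z -0.01 F [ 0.56 -0.45  6.7 ] T [-0.035 -0.046 -0.018] w 0.01050857636225275 80.69108963012695
```

```bash
python3 -m creep '[[[0,0,-0.001],[0,0,0],0],[[0,0,-0.001],[0,0,0],0],[[0,0,-0.001],[0,0,0],0],[[0,0,-0.001],[0,0,0],0],[[0,0,-0.001],[0,0,0],0],[[0,0,0],[0,0,0],0],[[0,0,0],[0,0,0],0],[[0,0,0],[0,0,0],0]]'
python3 -c "
from h import *
go([.4945,.172,.1208],77)"
```

```text
clock: 17.25
tcp_pos: [0.4958, 0.1725, 0.1191]
orientation: [0.001, 0.783, 0.622, 0.002]
wrist_force: [1.8, 0.4, 5.5]
grip_width: 0.0107
grasp_force: 80.3
t 17.25 tcp [0.4958 0.1725 0.1191] yaw 76.99 tilt [0.004  0.0009] j6 0.46
tool delta [-0.0008 -0.0011 -0.0017] turn z -0.01 F [1.75 0.4  5.47] T [ 0.079 -0.493  0.002] w 0.010688357290043313 80.29189825057983
```

```bash
python3 -m creep '[[[0,0,-0.0005],[0,0,0],0],[[0,0,-0.0005],[0,0,0],0],[[0,0,-0.0004],[0,0,0],0],[[0,0,0],[0,0,0],0],[[0,0,0],[0,0,0],0],[[0,0,0],[0,0,0],0.08],[[0,0,0],[0,0,0],0.15],[[0,0,0],[0,0,0],0.25]]'
python3 -m creep '[[[0,0,0],[0,0,0],0.4],[[0,0,0],[0,0,0],0.5],[[0,0,0],[0,0,0],0.5],[[0,0,0],[0,0,0],0.5],[[0,0,-0.01],[0,0,0],0.5],[[0,0,-0.02],[0,0,0],0.5],[[0,0,-0.03],[0,0,0],0.5],[[0,0,-0.04],[0,0,0],0.5]]'
python3 -m creep '[[[0,0,-0.04],[0,0,0],0.5],[[0.03,-0.03,-0.02],[0,0,0],0.5],[[0.03,-0.03,0],[0,0,0],0.5],[[0.03,-0.03,0],[0,0,0],0.5],[[0.03,-0.03,0],[0,0,0],0.5],[[0,0,0],[0,0,0],0.5],[[0,0,0],[0,0,0],0.5],[[0,0,0],[0,0,0],0.5]]'
python3 -c "
from h import *
go([.4945,.172,.1208],77)
o=np.hstack([cv2.resize(ctrl.capture('top')[170:280,80:200],None,fx=3.3,fy=3.3),cv2.resize(ctrl.capture('side')[230:340,140:260],None,fx=3.3,fy=3.3)])
cv2.imwrite('pics/c5.png',o[:,:,::-1])"
```

```text
clock: 18.05
tcp_pos: [0.4926, 0.1719, 0.1181]
orientation: [-0.001, 0.783, 0.622, -0.002]
wrist_force: [-1.5, -0.3, 2.6]
grip_width: 0.0214
grasp_force: 0.9
clock: 18.85
tcp_pos: [0.4931, 0.1719, 0.2194]
orientation: [-0.001, 0.783, 0.622, -0.002]
wrist_force: [0.6, -0.4, -0.7]
grip_width: 0.0422
grasp_force: 0.0
clock: 19.65
tcp_pos: [0.4048, 0.3156, 0.2799]
orientation: [0.0, 0.783, 0.622, 0.0]
wrist_force: [1.2, 0.4, 0.2]
grip_width: 0.0429
grasp_force: 0.0
t 19.65 tcp [0.4048 0.3156 0.2799] yaw 76.95 tilt [ 0.0005 -0.0002] j6 0.79
tool delta [-0.1196  0.1197  0.1592] turn z -0.05 F [1.16 0.38 0.2 ] T [-0.026 -0.003 -0.009] w 0.04291784946456992 0.0
```

View pics/c5.png

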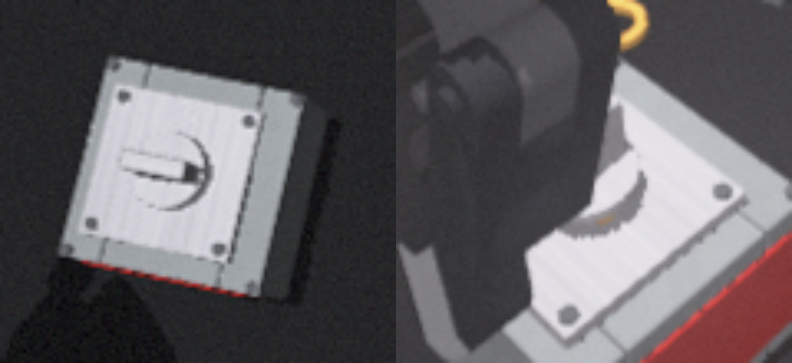

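Run:
```python
from h import *
f=lambda x,y,z:ray("top",(80+x/3.3-.5,170+y/3.3-.5),z).round(4)[:2]
a,b=f(121,158,.14),f(184,171,.14);d=a-b
print("wing",(a+b)/2,np.degrees(np.arctan2(d[1],d[0])),"collar",f(171,172,.11))
```

```text
wing [0.495  0.1703] 76.6754687381092 collar [0.4934 0.1675]
```

```bash
python3 -m creep '[[[-0.045,0.004,0],[0,0,0],0.5],[[-0.045,0.004,0],[0,0,0],0.5],[[-0.045,0.004,0],[0,0,0],0.5],[[-0.045,0.004,0],[0,0,0],0.5],[[-0.045,0.004,0],[0,0,0],0.5],[[-0.045,0.004,0],[0,0,0],0.5],[[-0.045,0.004,0],[0,0,0],0.5],[[-0.045,0.004,0],[0,0,0],0.5]]'
python3 -c "
from h import *
o=np.hstack([cv2.resize(ctrl.capture('top')[190:255,95:175],None,fx=5,fy=5),cv2.resize(ctrl.capture('side')[250:315,160:240],None,fx=5,fy=5)])
cv2.imwrite('pics/c6.png',o[:,:,::-1])"
```

```text
clock: 20.55
tcp_pos: [0.3537, -0.0442, 0.2798]
orientation: [0.001, 0.783, 0.622, 0.0]
wrist_force: [0.3, -0.8, 0.1]
grip_width: 0.043
grasp_force: 0.0
```

View pics/c6.png

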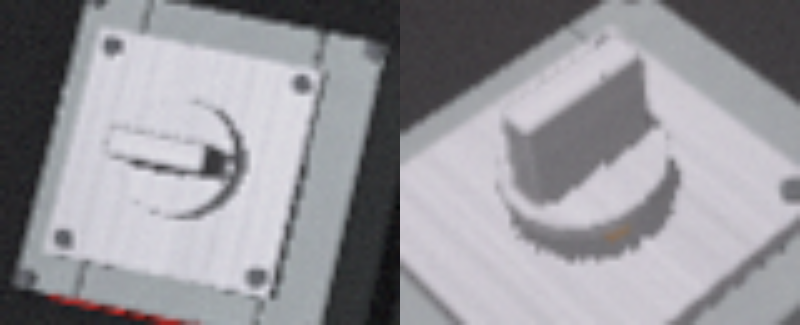

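Run:
```python
from h import *
T=lambda x,y:ray("top",(95+x/5-.5,190+y/5-.5),Z).round(4)[:2]
S=lambda x,y:ray("side",(160+(x-400)/5-.5,250+y/5-.5),Z).round(4)[:2]
for Z in(.134,.14,.146): print(Z,T(158,147.5),S(572,80))
for Z in(.104,.11,.116): print(Z,T(176,159),'collar L,R mid',(S(497,180)+S(667,150))/2)
```

```text
0.134 [0.4964 0.1713] [0.4988 0.1674]
0.14 [0.4957 0.1695] [0.4945 0.1717]
0.146 [0.495  0.1678] [0.4903 0.176 ]
0.104 [0.4948 0.1725] collar L,R mid [0.497   0.17005]
0.11 [0.4942 0.1708] collar L,R mid [0.4931  0.17395]
0.116 [0.4935 0.1691] collar L,R mid [0.48925 0.1778 ]
```

The plug stands upright, with the wing top at about 0.139 m, across the slot and at locked height. I hand it in.

```bash
python3 -c "
from station import ctrl
print(ctrl.finish_job())"
```

```text
the job is handed in; nothing more can be done
None
```

I passed the locking plug through the slot, turned it a quarter turn clockwise, let it spring up into its lock and released it. My last camera check put it upright, across the slot and at locked height; I handed the job in, but no verdict came back.

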